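Shut and bolt a mesh sample box

ROBOT

A 7-joint arm with a two-finger parallel gripper is mounted at the origin on the work surface. World frame = base frame: x ahead of the robot, y to its left, z up, the work surface at z = 0. Lengths are in mm, angles in rad, forces in N, time in s.
With the tool pointing down it reaches from about 400 to 875 mm from the base axis. Payload 6.5 kg.
Tool frame: the origin (TCP) lies at the very end of the fingers, on their centre line; the grasp point (between the pads) lies 19 mm behind it (hold_point_z is the distance from the TCP to the grasp point, in mm); z points along the fingers, y is the line along which they close (so a half turn about z gives the same grasp; the last joint's range is limited). The gripper opens to 88 mm and grips with 3 to 60 N. Pads are 18 mm wide; open, the fingers measure 123 mm over their backs; the gripper's body (75 mm by 187 mm) begins 45 mm behind the grasp point.
Start: joints at [1.195, 0.536, -0.004, 1.538, 0.003, 1.067, -0.071], TCP at [198.16, -619.05, 238.716] pointing down, gripper open.
Joint ranges: [-2.7, 2.7], [-0.37, 2.16], [-1.27, 1.26], [0.24, 2.4], [-1.31, 4.45], [0.19, 1.91], [-2.76, 2.76]. Speed limits (rad/s): [2.39, 2.39, 3.14, 3.14, 3.14, 3.14, 3.14].

INTERFACE

Orientations are given as a rotation vector (axis times angle).
In Python, from bench import * gives the robot as it stands. The module is installed in compiled form; this text tells all that it offers.
- The arm moves only by the tool carry_out, never from a script. Its argument "series" is a list of rows, each a list of 7 numbers: the shift along the tool's x, y, z in cm, then the turn, a rotation vector about the tool's x, y, z in rad, then the opening, from 0 (shut) to 1 (fully open). A call has 1 to 20 rows; each row shifts and turns the commanded pose from where the row before left it, along the tool's axes as they then stand; what a row does not reach is not made up. A row lasts 1/8 s, in which the tool goes at most 62.5 mm and 10.7 degrees, less where a joint would pass 70% of its speed; a pose out of reach is approached as far as the arm can. A call with a gripper value outside its range is refused whole. The fingers move at their own pace and stop on an object; the grip force is fixed at half the most. Time passes only in rows, so rows that do not move let the fingers close. It gives the time, the measured TCP pose, the force, the opening and the grip force at its end, in the units of the state.
- observe(): the state, without advancing time (a new reading comes with each control period).
- camera(name): name is "side" or "top"; returns a dict with "img" (384x512x3 uint8, red, green, blue), "z_map" (384x512 float32, mm along the optical axis (not along the pixel's ray), 0 where there is no reading), "fovy" (degrees; the focal length in pixels is half the picture's height over the tangent of half this angle, whatever the lens; pixels are square), "cx", "cy" (the principal point, pixels), "R" (3x3) and "t" (3): a world point X has camera coordinates R X + t. Camera axes: x right, y down, z forward; pixel columns grow to the right and rows downward; lengths in mm; the calibration is good to about 2 mm. A picture is of the moment at which its call begins.
- finish_job(): hands the job in; it is judged then, once.
Trained networks look in a picture, given as the dict that the camera call returned (one of the last four; its "shot" number tells which), for a name from the list of things; names that differ only in an ending like _2 or _b are one class to them, and where a whole thing is asked for, a point or a joint stands for the part that bears it (a point fixed in the world has none). Each returns a list of dicts, best first, with "conf" (0 to 1); they miss things now and then, are a little off and sometimes report something else, mostly with a low value. They report only what shows in the picture. A call takes as long as a camera call.
- recognise(picture, name): "at" ([x, y, z] in mm, in the coordinates of the camera as it stood for that picture, good to about 4 mm: the middle of the surface that is visible of it).
- cut_out(picture, name): "mask" (384x512 bool, what is visible of it).
- landmark_of(picture, name): "at" ([x, y, z] in mm, in the coordinates of the camera as it stood for that picture, good to about 4 mm: a listed point, or the origin of a listed thing).
The state is a dict: "clock": time; "joints": joint angles; "qd": joint speeds; "effort": joint torques, N m; "ee_pos": TCP position; "eef_rot": TCP orientation; "wrist_force": force on the tool from outside, world axes, zero at the start; "torque": the same for the moment, N m; "grip_width": finger opening in mm; "grasp_force": force on a finger pad.
Only numpy, scipy, OpenCV 4.12 (cv2) and the standard library are available. Lean on these libraries where they do the work, as an engineer would, in place of code of your own. Each camera call takes 0.05 s, during which the arm holds its last target. There are 200 camera calls.

TASK

With the fingertips, push the open lid of the mesh box gently down until it is fully shut, without letting it slam, and then push the slide bolt on the lid fully across to the left so that its tongue goes through the keeper. Do not shoot the bolt before the lid is shut, lift or carry nothing, leave the jar inside the box and everything else standing where it is, and finish clear of everything.

Things in the scene. Friction and masses are not known exactly. Their poses are not given: they have to be found in the camera images.
- box: white-framed wire-mesh box fixed to the bench, 220 (its x) x 260 (its y) x 130 high without lid. Origin: centre of its underside, on the bench. Its x axis points from its front to the hinged side (roughly away from the robot), y to its left, z up. On its left (+y) side near the front stands a steel keeper staple, 30 (x) x 14 (y), centred 95 in front of and 140 left of the box's origin, its top 167 above the bench; the bolt's tongue enters it
- lid_hinge (a point): middle of the lid's hinge line, on the far top edge of the box (110 from the box's origin along box x, 130 above the bench); axes as the box's. The hinge line runs along box y
- lid (a joint): opening angle of the lid in rad: 0 shut (lying level on the box), grows as its front edge swings up and back; stop at 1.45. Starts between 0.75 and 1.25, leaning over the box. Stiff hinge: the lid stays where it is left and weighs about 250 g; a push of a few N near the free edge moves it down
- lid_edge (a point): middle of the lid's free edge, on its outer (upper) face. The lid is a flat panel 220 (hinge to free edge) x 260 x 12 thick, underside on the hinge line, white frame 30 wide with wire mesh flush with the outer face. Axes of the lid: x from free edge to hinge, y left along the hinge, z out of the outer face
- bolt (a joint): travel of the slide bolt in m: 0 drawn back, 0.036 at its stop with the tongue fully through the keeper. Slides in the lid's +y direction (to the box's left); starts between 0 and 0.008; about 2 N of friction, no spring, stays where it is left
- bolt_tab (a point): middle of the top of the bolt's thumb tab, an upright dark steel tab 16 (lid x) x 10 (lid y) that stands 20 above the lid's outer face, 15 from the free edge and 40 to 48 left of the lid's middle at the start. Axes as the lid's. Two guide brackets 14 high stand on the lid at 94 and 114 left of its middle; to the right of the tab the frame is bare
- balance: white bench balance fixed to the bench, 240 x 190 x 75 to the top of its pan; origin at the centre of its underside. It may stand to the left or right of the box
- jar_in: small glass jar with white cap, 40 across x 60 tall, standing inside the box; origin at its underside
- jar_mid: small glass jar with white cap, 36 across x 55 tall, standing between box and balance; origin at its underside
- dish: glass weighing dish, 90 across x 25 high, on the balance's pan 75 above the bench; origin at its underside
- flask: white plastic bottle, 56 across x 120 tall, beyond the gap between box and balance; origin at its underside
- calculator: black pocket calculator, 140 x 75 x 14, lying near the robot; origin at its underside
- spatula: lab spatula, 180 long, lying near the robot; origin at its underside
- weight: knobbed steel calibration weight, 30 across x 42 tall, standing between box and balance, nearer the robot; origin at its underside

How it is judged (in metres and radians):
On the way, in this order (a step that is already met when the one before it is completed fails the run):
1. the lid is shut (within 0.03 rad) (value of joint lid below 0.03 rad), for 0.2 s.
2. the bolt is across (30 mm or more) (value of joint bolt above 0.03 m), for 0.2 s.
At the end, for the whole second after the job is handed in: lid within 0.03 rad of shut, bolt 30 mm or more across (of 36), every loose thing within 30 mm of where it stood (value of joint lid below 0.03 rad and value of joint bolt above 0.03 m and distance of each of jar_in, jar_mid, dish, flask, calculator, spatula, weight from where it was at the start of the episode below 0.03 m); the robot touches nothing.
It fails at once if the lid slams (faster than 2 rad/s) (velocity of joint lid below -2 rad/s).
It fails at once if the bolt is shot (past 15 mm) while the lid is open (over 0.06 rad) (value of joint bolt above 0.015 m and value of joint lid above 0.06 rad).
It fails at once if a loose thing is lifted, tipped over or shifted by more than 30 mm (distance of any of jar_in, jar_mid, dish, flask, calculator, spatula, weight from where it was at the start of the episode above 0.03 m or angle between any of jar_in, jar_mid, dish, flask, calculator, spatula, weight's own z axis and vertical above 0.5 rad).
It also fails if it takes over 54 s, if anything falls off the work surface, if the arm or the gripper's body presses on something with over 40 N, if the wrist force passes 120 N, or if a joint passes its speed limit or range.

## Working session

There is one attempt and no reset: what is moved stays moved. The work goes in short steps, Python scripts to look and compute and a tool call to move; the robot and the scene stay as the last step left them, time stands still between calls to the robot, and variables do not carry over. Pictures are saved under pics/ and viewed, at most 10 in all, crops included, and the job is handed in when it is done.

Besides the shell and the picture viewer there is one more tool, called as a command line: name --pt "numbers of a row" for each row, then --argument value for the rest. carry_out: Moves the arm, as the interface text tells. Its arguments: {"type":"object","properties":{"series":{"type":"array","items":{"type":"array","items":{"type":"number"}}}},"required":["series"]}

```bash
mkdir -p pics; cat > h.py <<'E'
from bench import *
import numpy as np, cv2
from scipy.spatial.transform import Rotation as Ro
def W(c,p): return np.array(c["R"]).T@(np.array(p)-np.array(c["t"]))
E
python3 - <<'E'
from h import *
s=observe(); print(s["clock"],s["ee_pos"],s["eef_rot"],s["wrist_force"])
print(Ro.from_rotvec(s["eef_rot"]).as_matrix().round(2))
for n in("side","top"):
    c=camera(n); cv2.imwrite(f"pics/{n}0.png",c["img"][:,:,::-1])
    for k in("box","lid_hinge","lid_edge","bolt_tab","balance","jar_in","jar_mid","dish","flask","calculator","spatula","weight"):
        r=landmark_of(c,k)
        if r: print(n,k,[(W(c,q["at"]).round(0).tolist(),round(q["conf"],2)) for q in r[:2]])
E
```

```text
0.0 [ 197.9516708  -618.47856987  237.82821486] [-3.10227682e+00 -4.84545302e-01  6.24223787e-04] [-1.08379175 -0.08245381 -0.55677661]
[[ 0.95  0.3  -0.  ]
 [ 0.3  -0.95  0.  ]
 [-0.   -0.   -1.  ]]
side box [([590.0, -286.0, -2.0], 0.89)]
side lid_hinge [([700.0, -286.0, 126.0], 0.56)]
side lid_edge [([559.0, -283.0, 300.0], 0.74)]
side bolt_tab [([587.0, -241.0, 301.0], 0.62)]
side balance [([601.0, 219.0, -3.0], 0.84), ([703.0, -283.0, 127.0], 0.74)]
side jar_in [([552.0, -253.0, 5.0], 0.53)]
side jar_mid [([572.0, -6.0, -1.0], 0.72)]
side dish [([630.0, 224.0, 73.0], 0.68), ([590.0, -241.0, 301.0], 0.47)]
side flask [([728.0, -8.0, -0.0], 0.91)]
side calculator [([331.0, 245.0, 1.0], 0.7)]
side weight [([469.0, 2.0, -4.0], 0.54)]
top lid_hinge [([704.0, -285.0, 129.0], 0.86), ([468.0, 8.0, -3.0], 0.42)]
top lid_edge [([560.0, -283.0, 301.0], 0.97)]
top bolt_tab [([593.0, -235.0, 303.0], 0.64)]
top balance [([601.0, 216.0, -3.0], 0.6), ([357.0, -237.0, 2.0], 0.57)]
top jar_in [([550.0, -251.0, 7.0], 0.74)]
top jar_mid [([577.0, -7.0, -2.0], 0.7)]
top flask [([725.0, -1.0, 2.0], 0.77)]
top calculator [([329.0, 247.0, -3.0], 0.84)]
top spatula [([358.0, -238.0, 5.0], 0.7), ([331.0, 250.0, -0.0], 0.39)]
top weight [([467.0, 10.0, -7.0], 0.69)]
```

View pics/side0.png

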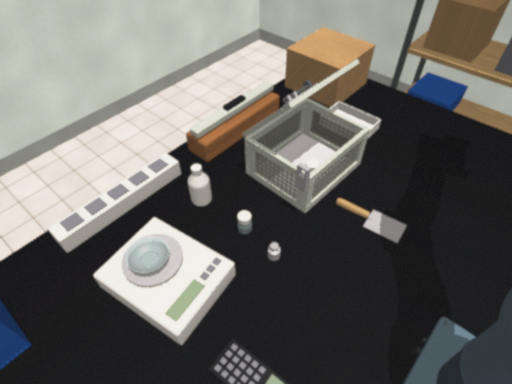

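View pics/top0.png

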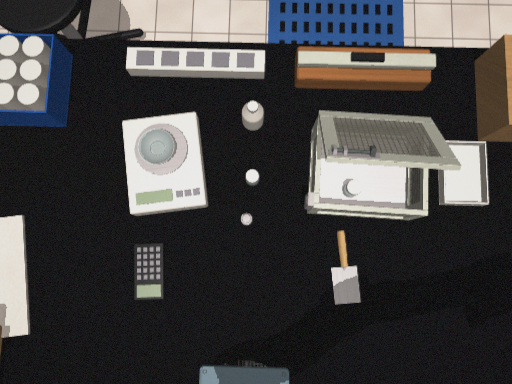

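The side picture shows the box at about (310,150), with its lid edge-on near (323,84). In the top picture the lid is around (385,140), the bolt tab near (345,151) and the keeper near (313,200). The network's points agree with this. Next I'll get the yaw and lid angle from a plane fit.

```bash
cat >> h.py <<'E'
def cloud(c,m):
    f=192/np.tan(np.radians(c["fovy"])/2); v,u=np.nonzero(m&(c["z_map"]>0)); z=c["z_map"][v,u]
    P=np.c_[(u-c["cx"])/f*z,(v-c["cy"])/f*z,z]; return (P-np.array(c["t"]))@np.array(c["R"])
def lid():
    c=camera("top"); r=cut_out(c,"lid")
    P=cloud(c,r[0]["mask"]); print("lid conf",r[0]["conf"],len(P))
    rng=np.random.default_rng(0);best=None
    for _ in range(400):
        q=P[rng.choice(len(P),3,False)]; n=np.cross(q[1]-q[0],q[2]-q[0]); n/=np.linalg.norm(n)+1e-9
        i=abs((P-q[0])@n)<3
        if best is None or i.sum()>best.sum(): best=i
    Q=P[best]; m=Q.mean(0); n=np.linalg.svd(Q-m)[2][2]; n*=np.sign(n[2])
    print("inl",len(Q),"ctr",m.round(),"n",n.round(3),"theta",np.arccos(n[2]).round(3),"yaw",np.arctan2(n[1],n[0]).round(3)); return c,Q
E
python3 - <<'E'
from h import *
c,Q=lid()
print(Q.min(0),Q.max(0))
r,_=cv2.projectPoints(np.zeros((1,3)),np.zeros(3),np.zeros(3),np.eye(3),None) if 0 else (0,0)
m=Q[:,2]>285; k=np.polyfit(Q[m,1],Q[m,0],1); print("edge slope",k)
E
```

```text
lid conf 0.83 6519
inl 5597 ctr [ 630. -287.  227.] n [ 0.74  -0.03   0.672] theta 0.834 yaw -0.041
[ 555.31955819 -415.65154653  133.9243421 ] [ 715.40640199 -150.38724393  304.8666485 ]
edge slope [3.73527906e-02 5.78899532e+02]
```

carry_out --pt "0 0 -5 0 0 0 0" --pt "0 0 -5 0 0 0.15 0" --pt "0 0 -5 0 0 0.15 0" --pt "0 0 0 0 0 0 0"

```text
clock: 1.9
ee_pos: [198.8, -620.9, 393.6]
eef_rot: [3.133, 0.014, 0.005]
wrist_force: [0.7, 0.4, -0.9]
grip_width: 50.2
grasp_force: 0.0
```

carry_out --pt "4.7 -4.0 0 0 0 0.05 0" --pt "4.7 -4.0 0 0 0 0 0" --pt "4.7 -4.0 0 0 0 0 0" --pt "4.7 -4.0 0 0 0 0 0" --pt "4.7 -4.0 0 0 0 0 0" --pt "4.7 -4.0 0 0 0 0 0" --pt "4.7 -4.0 0 0 0 0 0" --pt "4.7 -4.0 0 0 0 0 0" --pt "0 0 0 0 0 0 0" --pt "0 0 0 0 0 0 0"

```text
clock: 3.15
ee_pos: [584.0, -312.5, 387.6]
eef_rot: [3.141, -0.063, -0.003]
wrist_force: [-0.5, -1.5, -1.0]
grip_width: 0.4
grasp_force: 0.0
```

carry_out --pt "0 0 3 0 0 0 0" --pt "0 0 3 0 0 0 0" --pt "0 0 2 0 0 0 0" --pt "0 0 1 0 0 0 0" --pt "0 0 0 0 0 0 0"

```text
clock: 3.78
ee_pos: [583.7, -313.1, 298.4]
eef_rot: [3.141, -0.066, -0.002]
wrist_force: [0.1, 0.7, 0.2]
grip_width: 0.4
grasp_force: 0.0
```

carry_out --pt "0 0 0.5 0 0 0 0" --pt "0 0 0.5 0 0 0 0" --pt "0 0 0.3 0 0 0 0" --pt "0 0 0 0 0 0 0"

```text
clock: 4.28
ee_pos: [584.9, -312.1, 285.8]
eef_rot: [3.141, -0.063, 0.001]
wrist_force: [-0.4, 0.5, 0.4]
grip_width: 0.6
grasp_force: 0.3
```

carry_out --pt "-0.2 0 0.4 0 0 0 0" --pt "-0.4 0 0.4 0 0 0 0" --pt "-0.4 0 0.4 0 0 0 0" --pt "-0.4 0 0.4 0 0 0 0" --pt "-0.4 0 0.4 0 0 0 0" --pt "-0.4 0 0.4 0 0 0 0" --pt "-0.4 0 0.4 0 0 0 0" --pt "-0.4 0 0.4 0 0 0 0" --pt "-0.3 0 0.3 0 0 0 0" --pt "0 0 0 0 0 0 0"

```text
clock: 5.52
ee_pos: [551.2, -310.6, 250.3]
eef_rot: [-3.141, 0.063, 0.002]
wrist_force: [0.2, -0.1, -0.5]
grip_width: 0.5
grasp_force: 0.0
```

```bash
python3 - <<'E'
from h import *
c,Q=lid(); s=observe(); print(s["ee_pos"],s["wrist_force"])
c=camera("side"); 
for k in("lid_edge","bolt_tab"):print(k,[(W(c,q["at"]).round(),q["conf"]) for q in landmark_of(c,k)])
cv2.imwrite("pics/side1.png",cv2.resize(c["img"][40:220,200:440,::-1],None,fx=3,fy=3))
E
```

```text
lid conf 0.77 5482
inl 4728 ctr [ 630. -248.  192.] n [ 0.548 -0.022  0.836] theta 0.581 yaw -0.041
[ 551.43540198 -310.68878078  250.54867017] [0.07388329 0.70528407 0.55440678]
lid_edge [(array([ 523., -280.,  260.]), 0.6)]
bolt_tab [(array([ 550., -241.,  268.]), 0.4)]
```

View pics/side1.png

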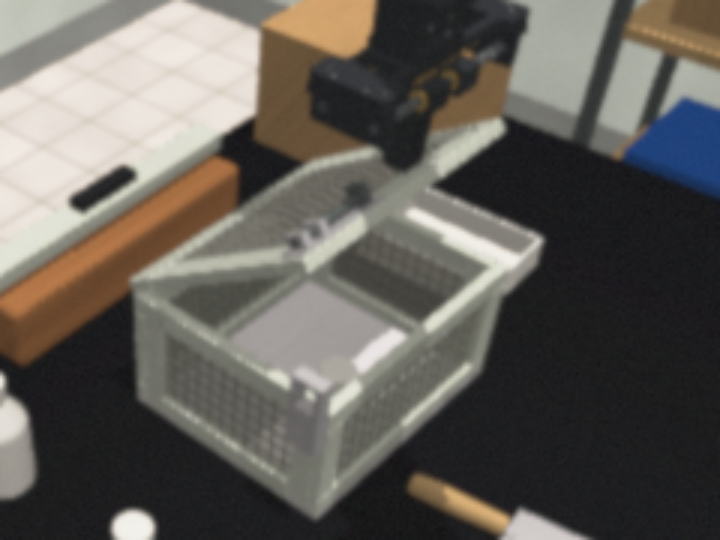

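The lid follows the push: it is now at 0.58 rad. The fingers are on the frame near crop pixel (405,150), clear to the right of the tab at (357,192). I'll carry on along the arc.

carry_out --pt "-0.4 0 0.5 0 0 0 0" --pt "-0.4 0 0.6 0 0 0 0" --pt "-0.3 0 0.6 0 0 0 0" --pt "-0.3 0 0.6 0 0 0 0" --pt "-0.3 0 0.6 0 0 0 0" --pt "-0.3 0 0.6 0 0 0 0" --pt "-0.3 0 0.6 0 0 0 0" --pt "-0.3 0 0.6 0 0 0 0" --pt "-0.3 0 0.6 0 0 0 0" --pt "-0.2 0 0.6 0 0 0 0" --pt "-0.2 0 0.6 0 0 0 0" --pt "-0.2 0 0.6 0 0 0 0" --pt "-0.1 0 0.6 0 0 0 0" --pt "-0.1 0 0.6 0 0 0 0" --pt "-0.1 0 0.6 0 0 0 0" --pt "-0.1 0 0.5 0 0 0 0" --pt "0 0 0 0 0 0 0"

```text
clock: 7.9
ee_pos: [512.6, -309.0, 156.2]
eef_rot: [-3.141, 0.063, 0.001]
wrist_force: [-0.1, -0.7, -0.4]
grip_width: 0.2
grasp_force: 0.0
```

carry_out --pt "-0.1 0 0.4 0 0 0 0" --pt "-0.1 0 0.4 0 0 0 0" --pt "0 0 0.3 0 0 0 0" --pt "0 0 0.2 0 0 0 0" --pt "0 0 0 0 0 0 0"

```text
clock: 8.52
ee_pos: [510.5, -309.0, 143.4]
eef_rot: [-3.141, 0.063, 0.001]
wrist_force: [-0.2, 0.3, -0.4]
grip_width: 0.8
grasp_force: 0.0
```

```bash
python3 - <<'E'
from h import *
c,Q=lid(); s=observe(); print(s["ee_pos"],s["wrist_force"])
for n in("side","top"):
  c=camera(n)
  for k in("lid_edge","bolt_tab"):print(k,[(W(c,q["at"]).round(),q["conf"]) for q in landmark_of(c,k)])
E
```

```text
lid conf 0.87 7594
inl 6306 ctr [ 615. -256.  142.] n [ 0.005 -0.003  1.   ] theta 0.006 yaw -0.558
[ 510.66331921 -309.0046292   143.59073182] [ 0.17304535 -0.14291208 -0.06490511]
lid_edge [(array([ 478., -278.,  140.]), 0.57)]
bolt_tab [(array([ 497., -239.,  160.]), 0.67)]
lid_edge [(array([ 482., -279.,  143.]), 0.79), (array([600., 215.,  -3.]), 0.45)]
bolt_tab [(array([ 501., -234.,  161.]), 0.59)]
```

carry_out --pt "0 0 0.2 0 0 0 0" --pt "0 0 0.2 0 0 0 0" --pt "0 0 0 0 0 0 0" --pt "0 0 0 0 0 0 0"

```text
clock: 9.43
ee_pos: [511.0, -309.2, 142.3]
eef_rot: [3.14, -0.063, 0.001]
wrist_force: [-7.5, 4.0, 21.0]
grip_width: 0.5
grasp_force: 10.9
```

carry_out --pt "0 0 -0.5 0 0 0 0" --pt "-1.0 0 -0.5 0 0 0 0" --pt "0 -1.5 0 0 0 0 0" --pt "0 -1.5 0 0 0 0 0" --pt "0 0 0 0 0 0 0"

```text
clock: 10.05
ee_pos: [502.5, -276.1, 149.5]
eef_rot: [-3.14, 0.058, 0.0]
wrist_force: [0.1, -0.4, -0.4]
grip_width: 0.4
grasp_force: 0.0
```

```bash
python3 - <<'E'
from h import *
c,Q=lid(); s=observe(); print(s["ee_pos"],s["wrist_force"])
c=camera("side"); 
cv2.imwrite("pics/side2.png",cv2.resize(c["img"][60:220,220:420,::-1],None,fx=3.5,fy=3.5))
E
```

```text
lid conf 0.6 6331
inl 5400 ctr [ 626. -252.  141.] n [-0.001  0.001  1.   ] theta 0.002 yaw 2.308
[ 502.16946502 -278.3447182   149.61417215] [ 0.49884233  0.1669981  -0.25412856]
```

View pics/side2.png

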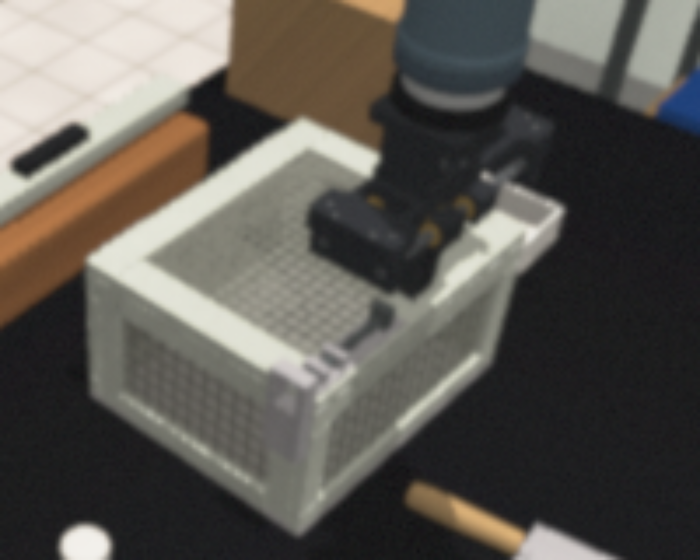

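The lid is shut. The tab is at crop pixel (382,310) and the fingertips are just to its right, at about (410,290). I'll push left now.

carry_out --pt "0 -0.4 0 0 0 0 0" --pt "0 -0.4 0 0 0 0 0" --pt "0 -0.4 0 0 0 0 0" --pt "0 -0.4 0 0 0 0 0" --pt "0 -0.4 0 0 0 0 0" --pt "0 -0.4 0 0 0 0 0" --pt "0 -0.4 0 0 0 0 0" --pt "0 -0.4 0 0 0 0 0" --pt "0 -0.4 0 0 0 0 0" --pt "0 0 0 0 0 0 0"

```text
clock: 11.45
ee_pos: [503.5, -242.0, 149.7]
eef_rot: [-3.14, 0.062, 0.0]
wrist_force: [0.7, -0.6, 0.6]
grip_width: 0.4
grasp_force: 0.0
```

```bash
python3 - <<'E'
from h import *
s=observe(); print(s["ee_pos"],s["wrist_force"])
for n in("side","top"):
  c=camera(n)
  for k in("bolt_tab",):print(k,[(W(c,q["at"]).round(),q["conf"]) for q in landmark_of(c,k)])
E
```

```text
[ 503.46615712 -242.02634106  149.68519616] [ 0.66906641 -0.56094854  0.55943353]
bolt_tab [(array([ 499., -219.,  157.]), 0.63), (array([470.,   6.,  -1.]), 0.27)]
bolt_tab []
```

carry_out --pt "0 -0.4 0 0 0 0 0" --pt "0 -0.4 0 0 0 0 0" --pt "0 -0.4 0 0 0 0 0" --pt "0 -0.2 0 0 0 0 0" --pt "0 0 0 0 0 0 0"

```text
clock: 12.28
ee_pos: [504.0, -228.2, 149.7]
eef_rot: [-3.141, 0.062, 0.0]
wrist_force: [0.3, -0.8, 0.5]
grip_width: 0.6
grasp_force: 0.2
```

carry_out --pt "0 -0.3 0 0 0 0 0" --pt "0 -0.2 0 0 0 0 0" --pt "0 0 0 0 0 0 0"

```text
clock: 12.65
ee_pos: [504.2, -223.4, 149.7]
eef_rot: [-3.141, 0.063, 0.0]
wrist_force: [-0.6, -0.7, -1.0]
grip_width: 0.7
grasp_force: 0.4
```

carry_out --pt "0 -0.2 0 0 0 0 0" --pt "0 -0.2 0 0 0 0 0" --pt "0 0 0 0 0 0 0"

```text
clock: 13.02
ee_pos: [504.2, -221.9, 149.8]
eef_rot: [3.138, -0.065, 0.001]
wrist_force: [-0.1, -7.6, -1.7]
grip_width: 0.4
grasp_force: 3.4
```

```bash
python3 - <<'E'
from h import *
c=camera("side"); print([(W(c,q["at"]).round(),q["conf"]) for q in landmark_of(c,"bolt_tab")])
cv2.imwrite("pics/side3.png",cv2.resize(c["img"][100:200,260:380,::-1],None,fx=5,fy=5))
E
```

```text
[(array([473.,   8.,  -2.]), 0.6), (array([ 500., -205.,  161.]), 0.41), (array([ 590., -284.,   -3.]), 0.33)]
```

View pics/side3.png

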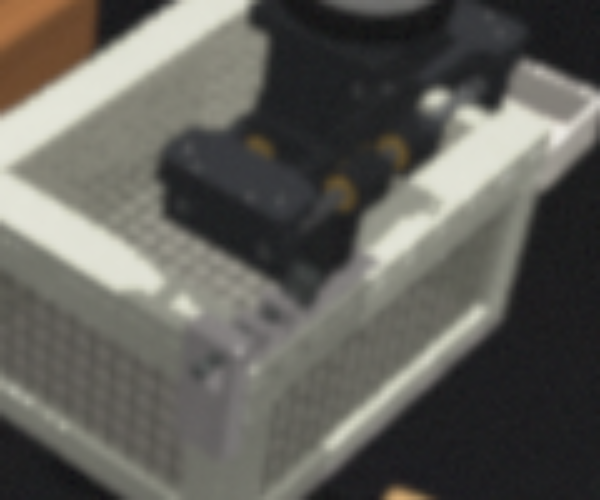

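The force rose at the stop, and the tongue shows in the keeper at about (210,365) in the crop. I'll back off and rise clear.

carry_out --pt "0 0.6 0 0 0 0 0" --pt "0 1.0 -0.5 0 0 0 0" --pt "0 0 -3 0 0 0 0" --pt "0 0 -5 0 0 0 0" --pt "0 0 -5 0 0 0 0" --pt "0 0 -5 0 0 0 0" --pt "0 0 -3 0 0 0 0" --pt "-3 4 0 0 0 0 0" --pt "-3 4 0 0 0 0 0" --pt "-3 4 0 0 0 0 0" --pt "0 4 0 0 0 0 0" --pt "0 0 0 0 0 0 0" --pt "0 0 0 0 0 0 0"

```text
clock: 14.75
ee_pos: [407.8, -391.1, 364.8]
eef_rot: [-3.14, 0.062, -0.0]
wrist_force: [0.2, -0.3, -0.8]
grip_width: 0.3
grasp_force: 0.0
```

```bash
python3 - <<'E'
from h import *
lid()
for n in("side","top"):
  c=camera(n)
  for k in("bolt_tab","lid_edge","jar_mid","weight"):print(k,[(W(c,q["at"]).round(),q["conf"]) for q in landmark_of(c,k)][:2])
  if n=="side": cv2.imwrite("pics/side4.png",cv2.resize(c["img"][90:210,240:390,::-1],None,fx=5,fy=5,interpolation=cv2.INTER_CUBIC))
E
```

```text
lid conf 0.93 10889
inl 9291 ctr [ 593. -284.  141.] n [-0. -0.  1.] theta 0.001 yaw -2.105
bolt_tab [(array([ 500., -202.,  158.]), 0.52)]
lid_edge [(array([ 480., -280.,  139.]), 0.85), (array([574., -13.,  -2.]), 0.32)]
jar_mid [(array([576., -10.,  -3.]), 0.55), (array([ 591., -279.,   -2.]), 0.48)]
weight [(array([472.,   4.,  -3.]), 0.65)]
bolt_tab [(array([ 500., -198.,  163.]), 0.52)]
lid_edge [(array([ 481., -279.,  143.]), 0.85)]
jar_mid [(array([576.,  -7.,   0.]), 0.47)]
weight [(array([469.,  11.,  -4.]), 0.58), (array([327., 249.,  -2.]), 0.43)]
```

View pics/side4.png

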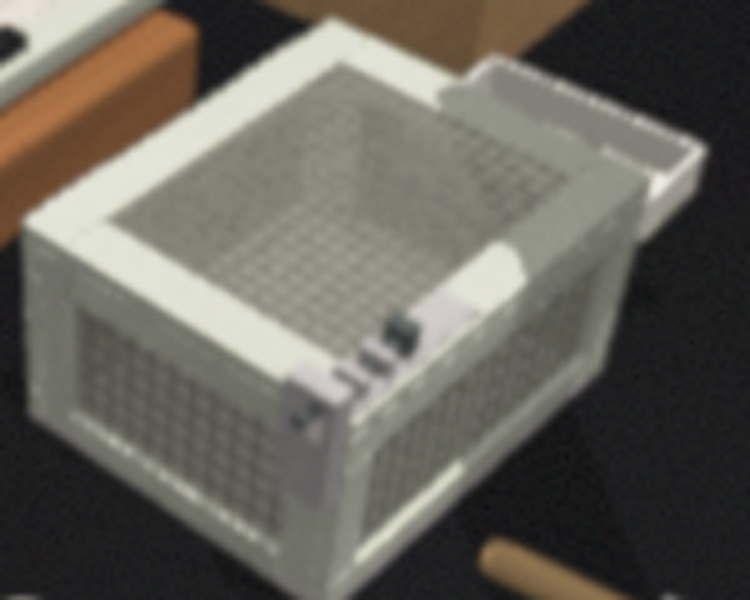

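The lid lies level. The tab at (402,335) is close to the brackets and the tongue fills the keeper at (310,410). The tab sits about 78 mm left of the lid's middle, which means full travel.

```bash
python3 -c "
from bench import *
print(finish_job())"
```

```text
the job is handed in; nothing more can be done
None
```

The lid is shut (measured within 0.01 rad) and the bolt was pushed left to its stop, with the tongue through the keeper. The arm is clear of everything and the job is handed in; it returned no verdict.

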